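# Push the specimen carrier through the L slot to the sensor

## Robot

A 7-joint arm with a two-finger parallel gripper is mounted at the origin on the work surface. World frame = base frame: x ahead of the robot, y to its left, z up, the work surface at z = 0. Lengths are in m, angles in rad, forces in N, time in s.
With the tool pointing down it reaches from about 0.35 to 0.9 m from the base axis. Payload 19.9 kg.
Tool frame: the origin (TCP) lies midway between the tips of the shut fingers; the grasp point (between the pads) lies 19 mm behind it (arm.grasp_offset is the distance from the TCP to the grasp point, in m); z points along the fingers, y is the direction in which the jaws open and shut (so a half turn about z gives the same grasp; the last joint's range is limited). The gripper opens to 85 mm and grips with 20 to 120 N. Pads are 22 mm wide; open, the fingers measure 114 mm over their backs; the gripper's body (76 mm by 85 mm) begins 54 mm behind the grasp point. The pads swing forward as they close: fully open they stand 13 mm farther back than shut.
Start: joints at [1.238, 0.417, -0.01, 1.614, 0.005, 1.111, -0.053], TCP at [0.18, -0.599, 0.231] pointing down, gripper open.
Joint ranges: [-2.81, 2.81], [-0.39, 2.02], [-1.27, 1.25], [0.06, 2.57], [-1.19, 4.33], [0.19, 2], [-2.82, 2.82]. Speed limits (rad/s): [1.89, 1.89, 2.39, 2.39, 3.01, 3.01, 3.01].

## Interface

Orientations are given as a 3x3 rotation matrix whose columns are the frame's x, y, z axes.
In Python, from rig import arm gives the robot as it stands.
- The arm moves only by the tool drive_tool, never from a script. Its argument "motion" is one flat list of numbers, 7 for each row, row after row: the turn, a rotation vector about the tool's x, y, z in rad, then the shift along the tool's x, y, z in cm, then the closure, from 0 (fully open) to 1 (shut). A call has 1 to 20 rows; each row shifts and turns the commanded pose from where the row before left it, along the tool's axes as they then stand; what a row does not reach is not made up. A row lasts 1/10 s, in which the tool goes at most 50 mm and 8.59 degrees, less where a joint would pass 70% of its speed; a pose out of reach is approached as far as the arm can. A call is refused whole if a number of a shift passes 5 or a number of a turn 0.15, either way. A call with a gripper value outside its range is refused whole. The fingers move at their own pace and stop on an object; "squeeze" is the grip in N (left out, the last holds). Time passes only in rows, so rows that do not move let the fingers close. It gives the time, the measured TCP pose, the force and the opening at its end, in the units of the state.
- arm.sense(): the state, without advancing time (a new reading comes with each control period).
- arm.get_image(name): name is "side" or "top"; returns a dict with "pixels" (420x560x3 uint8, blue, green, red), "vertical_fov" (degrees; the focal length in pixels is half the picture's height over the tangent of half this angle, whatever the lens; pixels are square), "cx", "cy" (the principal point, pixels), "dist" ([k1, k2, p1, p2, k3] as OpenCV has them; the pictures are not rectified), "rvec" (rotation vector, rad) and "tvec" (3), from world to camera coordinates, as OpenCV has them. Camera axes: x right, y down, z forward; pixel columns grow to the right and rows downward; lengths in m; the calibration is good to about 2 mm. A picture is of the moment at which its call begins. There is no depth.
- arm.sign_off(): hands the job in, once; it reports no verdict.
The state is a dict: "time_s": time; "q": joint angles; "joint_velocities": joint speeds; "joint_efforts": joint torques, N m; "position": TCP position; "tool_rot": TCP orientation; "force": force on the tool from outside, world axes, zero at the start; "moment": the same for the moment, N m; "width": finger opening in m.
Only numpy, scipy, OpenCV 4.12 (cv2) and the standard library are available. Lean on these libraries where they do the work, as an engineer would, in place of code of your own. Each camera call takes 0.05 s, during which the arm holds its last target. There are 200 camera calls.

## Task

With the fingertips, push the steel specimen carrier along the L-shaped slot of the pale stage: straight along the first leg to the corner, then round the corner and along the second leg until its pin is fully home at the slot's end, in the blue ring before the black sensor head. Only push it: do not pick it up or tip it, keep its pin in the slot all the way, leave the other things on the stage and the table where they are, and finish clear of everything.

Things in the scene. Friction and masses are not known exactly. Their poses are not given: they have to be found in the camera images.
- carrier: the specimen carrier: a loose steel disc 64 mm across, 22 mm tall, a terracotta-coloured specimen inlaid in its top; 0.35 to 0.7 kg, 3 to 10 N to slide, stays where left. Origin: centre of its underside, which slides on the deck; z up, its yaw does not matter. Under its centre a round pin, 12 mm across, 11 mm long, hangs in the L slot; it is not locked in, so the disc can lift out or tip
- stage: fixed stage: pale flat deck, top 24 mm above the table, with an L slot 16 mm wide, 14 mm deep, black floor. Origin on the table below the slot's corner (where the legs' centre lines meet), z up. In its axes (mm): leg 1 runs along x from -108 to the corner, leg 2 from the corner along -y to y = -90; deck x -160 to 110, y -200 to 110; 12 high strip with buttons at x 85 to 108
- sensor (a point): middle of the top of the black sensor head fixed on the deck beyond the end of leg 2: 110 mm (stage x) by 55 mm (stage y), 58 mm tall above the deck, a 14 mm blue knob on top; its lens comes to 131 mm from the corner, measured along leg 2
- slot_start (a point): deck-top point on the centre line of the first leg, 100 mm before the corner, near that leg's closed end; the carrier starts 65 to 95 mm before the corner
- slot_corner (a point): deck-top point at the corner of the slot, where the centre lines of its two legs meet; the pin can go 2 mm past it before it meets the far wall, and must be within 2 mm of it to enter the second leg
- slot_end (a point): deck-top point on the centre line of the second leg, 83 mm from the corner, at the middle of the blue ring marked on the deck in front of the sensor head; with the pin against the slot's end the carrier's centre is 1 mm beyond it (84 mm from the corner)
- sample: bystander, to be left alone: brass sample cylinder, 28 mm across, 24 mm tall, standing on the deck inside the angle of the L; origin at the centre of its underside
- jar: bystander, to be left alone: small amber jar with a white lid, 32 mm across, 42 mm tall, standing on the deck outside the corner of the L; origin at the centre of its underside
- gel: bystander, to be left alone: white plastic bottle with a blue cap, 48 mm across, 130 mm tall, on the table; origin at the centre of its underside
- box_green: bystander, to be left alone: flat white carton with one green end, 100 x 55 x 22 mm, on the table; origin at the centre of its underside
- beaker: bystander, to be left alone: clear beaker, 60 mm across, 75 mm tall, on the table; origin at the centre of its underside
- weight: bystander, to be left alone: steel knob weight, 44 mm across, 57 mm tall, on the table; origin at the centre of its underside
- tweezers: bystander, to be left alone: steel tweezers, 110 x 14 x 10 mm, lying on the table along their own x; origin at the centre of the underside
There are look-alikes about, which are no part of the job. What is shaped like the carrier but yellow is not meant.

How it is judged:
On the way, in this order (a step that is already met when the one before it is completed fails the run):
1. the carrier's pin has come along the first leg to the corner (x of carrier in the frame of stage above -0.0045 m and y of carrier in the frame of stage between -0.01 and 0.006 m), for 0.02 s.
2. the carrier's pin has gone round the corner, midway along the second leg (x of carrier in the frame of stage between -0.006 and 0.006 m and y of carrier in the frame of stage between -0.07 and -0.02 m), for 0.02 s.
3. the carrier is home at the slot's end (y of carrier in the frame of stage below -0.078 m and x of carrier in the frame of stage between -0.005 and 0.005 m and height (world z) of carrier between 0.02 and 0.028 m and angle between carrier's own z axis and vertical below 0.08 rad and linear speed of carrier below 0.02 m/s), for 0.2 s.
At the end, for the whole second after the job is handed in: the carrier stands flat and still on the deck with its pin in the slot, within 6 mm of the second leg's closed end and within 5 mm of that leg's centre line (all of step 3); the robot touches nothing.
It fails at once if the carrier is lifted by more than 6 mm off the deck (height (world z) of carrier above 0.03 m).
It fails at once if the carrier is tipped by more than 0.2 rad (angle between carrier's own z axis and vertical above 0.2 rad).
It fails at once if a bystander is shifted by more than 20 mm (distance of any of sample, jar, gel, box_green, beaker, weight, tweezers from where it was at the start of the episode above 0.02 m).
It also fails if it takes over 51 s, if anything falls off the work surface, if the arm or the gripper's body presses on something with over 40 N, if the wrist force passes 120 N, or if a joint passes its speed limit or range.

## Working session

There is one attempt and no reset: what is moved stays moved. The work goes in short steps, Python scripts to look and compute and a tool call to move; the robot and the scene stay as the last step left them, time stands still between calls to the robot, and variables do not carry over. Pictures are saved under pics/ and viewed, about 8 in all and at most 12, crops included, and the job is handed in when it is done.

Besides the shell and the picture viewer there is one more tool, called after "Emit:" in YAML: its name, and indented under it one key for each argument. drive_tool: Moves the arm, as the interface text tells. Its arguments: {"type":"object","properties":{"motion":{"type":"array"},"squeeze":{"type":"number"}},"required":["motion"]}

```bash
mkdir -p pics; cat > h.py <<'E'
import numpy as np, cv2
from rig import arm
def get(n):
    d=arm.get_image(n); p=np.array(d["pixels"],np.uint8); f=p.shape[0]/2/np.tan(np.radians(d["vertical_fov"])/2)
    d["K"]=np.array([[f,0,d["cx"]],[0,f,d["cy"]],[0,0,1.]]); d["im"]=p; d["dist"]=np.array(d["dist"],float)
    d["rvec"]=np.array(d["rvec"],float); d["tvec"]=np.array(d["tvec"],float); return d
def ray(d,uv,z):
    u=cv2.undistortPoints(np.array(uv,float).reshape(-1,1,2),d["K"],d["dist"]).reshape(-1,2)
    R=cv2.Rodrigues(d["rvec"])[0]; c=-R.T@d["tvec"].ravel()
    v=np.c_[u,np.ones(len(u))]@R
    return c+v*((z-c[2])/v[:,2])[:,None]
def proj(d,X): return cv2.projectPoints(np.array(X,float).reshape(-1,1,3),d["rvec"],d["tvec"],d["K"],d["dist"])[0].reshape(-1,2)
E
python3 - <<'E'
from h import *
for n in("top","side"):
    d=get(n); cv2.imwrite(f"pics/{n}0.png",d["im"])
    R=cv2.Rodrigues(d["rvec"])[0]; print(n,-R.T@d["tvec"].ravel(),R[2],d["K"][0,0])
s=arm.sense(); print(s)
E
```

```text
top [0.21831335 0.03401859 1.56337816] [ 0.21069438 -0.00823617 -0.97751729] 471.6572239922793
side [ 0.22970416 -0.51120875  0.78201197] [ 0.3118962   0.57327221 -0.75768049] 379.0022809231091
{'time_s': 0.1, 'q': array([ 1.23751347,  0.41788249, -0.01034293,  1.61411629,  0.00472416,
        1.11070424, -0.05300057]), 'joint_velocities': array([ 0.00025053, -0.00176069, -0.00142995, -0.00184224,  0.00147082,
        0.00196359,  0.00019011]), 'joint_efforts': array([ 1.29025353e-03, -8.65826225e+01,  6.80244528e-01, -4.35638773e+01,
        1.91813533e-02,  4.94255772e-03, -8.19042907e-05]), 'position': array([ 0.17970456, -0.59827889,  0.23074152]), 'tool_rot': array([[ 9.57716796e-01,  2.87712321e-01, -3.98460875e-04],
       [ 2.87712583e-01, -9.57716267e-01,  1.01097169e-03],
       [-9.07434486e-05, -1.08286678e-03, -9.99999410e-01]]), 'force': array([-0.1245068 ,  0.3876841 , -0.83387201]), 'moment': array([ 0.02003178, -0.01292699, -0.0158627 ]), 'width': 0.08541506073646166}
```

View pics/top0.png

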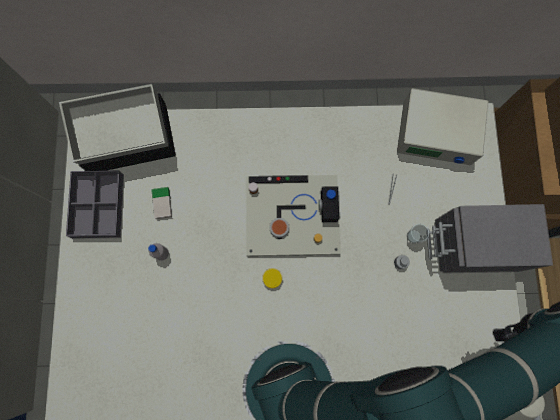

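View pics/side0.png

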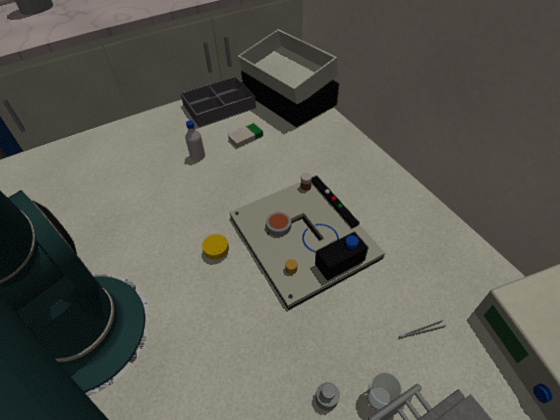

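Top: the carrier (grey disc, terracotta top) is at (279,228), the slot corner at about (279,207), the ring at about (304,207), and the sensor at (330,204) with its knob at (331,194). Sample (318,239) and jar (253,188). There are two disc candidates: terracotta/steel at (279,228) and yellow at (273,279). The terracotta one fits the description and has its pin in the slot. The side view shows the same layout, with the carrier at (278,223). I'll enlarge and measure.

```bash
python3 - <<'E'
from h import *
T=get("top");S=get("side")
a=cv2.resize(T["im"][165:265,235:350],None,fx=5,fy=5,interpolation=cv2.INTER_CUBIC)
b=cv2.resize(S["im"][170:310,225:390],None,fx=4,fy=4,interpolation=cv2.INTER_CUBIC)
cv2.imwrite("pics/t1.png",a);cv2.imwrite("pics/s1.png",b)
for n,d,roi in(("top",T,(235,165,350,265)),("side",S,(225,170,390,310))):
    x0,y0,x1,y1=roi; h=cv2.cvtColor(d["im"],cv2.COLOR_BGR2HSV)[y0:y1,x0:x1]
    def blobs(m,z,lab,mn=8):
        k,l,st,c=cv2.connectedComponentsWithStats(m.astype(np.uint8))
        for i in range(1,k):
            if st[i,4]>=mn: p=c[i]+[x0,y0]; print(n,lab,st[i,4],p.round(1),ray(d,[p],z)[0].round(4))
    H,s,v=h[...,0],h[...,1],h[...,2]
    blobs(((H<9)|(H>174))&(s>110)&(v>90),.046,"terracotta")
    blobs((H>12)&(H<25)&(s>120)&(v>90),.048,"brass")
    m=(H>105)&(H<128)&(s>90)&(v>60); blobs(m,.024,"blue",3)
    blobs(v<60,.024,"dark",10)
E
```

```text
top terracotta 11 [277.8 178.2] [0.6706 0.0225 0.046 ]
top brass 52 [317.6 237.6] [ 0.4664 -0.1028  0.048 ]
top blue 76 [330.7 193.6] [ 0.6195 -0.1548  0.024 ]
top blue 40 [304.1 197.2] [ 0.609  -0.0647  0.024 ]
top blue 42 [303.2 216. ] [ 0.5443 -0.0598  0.024 ]
top dark 336 [279.3 179.3] [0.6731 0.0175 0.024 ]
top dark 524 [329.4 205.8] [ 0.5774 -0.1485  0.024 ]
top dark 18 [253.7 191.8] [0.6308 0.1046 0.024 ]
top dark 122 [287.2 208.7] [ 0.5701 -0.0068  0.024 ]
top dark 10 [279.  237.5] [0.4732 0.0226 0.024 ]
side terracotta 12 [333.3 197.8] [0.6683 0.0139 0.046 ]
side brass 25 [225.7 243.2] [0.3628 0.0222 0.048 ]
side brass 87 [291. 264.] [ 0.4675 -0.1069  0.048 ]
side blue 43 [329.7 229.5] [ 0.6115 -0.0551  0.024 ]
side blue 53 [305.8 241.4] [ 0.5401 -0.0557  0.024 ]
side blue 111 [351.8 240.4] [ 0.6392 -0.111   0.024 ]
side dark 635 [330.9 200.4] [0.6703 0.025  0.024 ]
side dark 184 [308.  225.2] [ 0.5716 -0.0156  0.024 ]
side dark 585 [305.  276.3] [ 0.486  -0.1387  0.024 ]
side dark 124 [276.5 232. ] [0.4919 0.0063 0.024 ]
side dark 1481 [339.5 257. ] [ 0.5846 -0.1355  0.024 ]
side dark 42 [289.1 271.1] [ 0.4616 -0.1081  0.024 ]
```

View pics/t1.png

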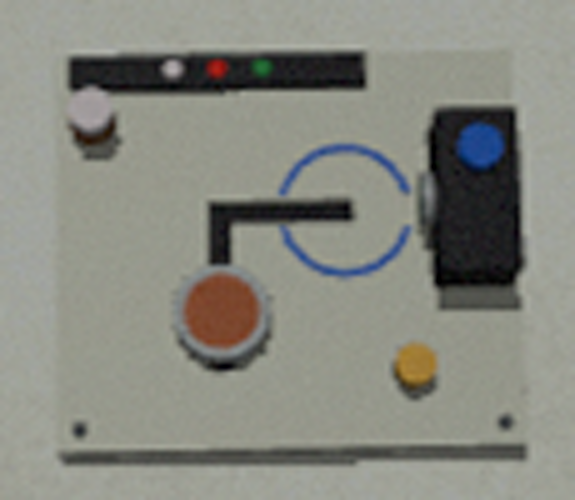

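View pics/s1.png

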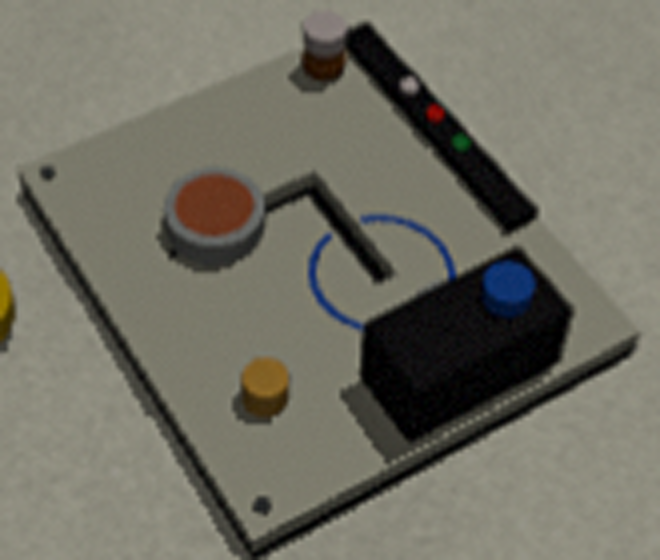

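The crop confirms the carrier: terracotta disc in a steel rim, sitting on leg 1. The ring, slot, sensor, sample and jar are all plain. Next I'll fit the stage frame.

```bash
cat > m.py <<'E'
from h import *
from scipy.optimize import least_squares
def carrier(d,roi):
    x0,y0,x1,y1=roi; h=cv2.cvtColor(cv2.GaussianBlur(d["im"],(3,3),0),cv2.COLOR_BGR2HSV)[y0:y1,x0:x1]
    m=((h[...,0]<13)&(h[...,1]>90)&(h[...,2]>60)).astype(np.uint8)
    k,l,st,c=cv2.connectedComponentsWithStats(m); i=1+np.argmax(st[1:,4])
    return st[i,4],c[i]+[x0,y0],ray(d,[c[i]+[x0,y0]],.046)[0]
R={"top":(235,185,350,265),"side":(225,190,390,310)}
E
python3 - <<'E'
from m import *
for n in R:
    d=get(n); print(n,carrier(d,R[n]))
    h=cv2.cvtColor(d["im"],cv2.COLOR_BGR2HSV); g=h[...,2].astype(float)
    x0,y0,x1,y1=R[n]; m=(h[...,0]>100)&(h[...,0]<130)&(h[...,1]>60)&(h[...,2]>50)
    M=np.zeros_like(m); M[y0:y1,x0:x1]=m[y0:y1,x0:x1]
    v,u=np.nonzero(M); P=ray(d,np.c_[u,v],.024)[:,:2]
    P=P[np.linalg.norm(P-[.576,-.065],axis=1)<.055]
    r=least_squares(lambda p:np.hypot(*(P-p[:2]).T)-p[2],[.576,-.065,.04],loss="soft_l1",f_scale=.002); print("ring",r.x.round(4),len(P),np.sqrt(np.mean(r.fun**2)))
    c=r.x[:2]
    # slot profiles: sample intensity on deck plane
    def samp(X): 
        p=proj(d,np.c_[X,np.full(len(X),.024)]).astype(np.float32); return cv2.remap(d["im"].max(2),p[:,0].copy(),p[:,1].copy(),cv2.INTER_LINEAR).ravel().astype(float)
    t=np.arange(-.02,.0201,.0005)
    def cen(X):
        a=samp(X); w=np.clip(np.percentile(a,75)-a-15,0,None); return (w*t).sum()/w.sum(), (w>w.max()/2).sum()*.5
    print("leg2 dx at y:",[(round(y,3),np.round((c[0]+cen(np.c_[c[0]+t,np.full(len(t),y)])[0]),4)) for y in c[1]+np.array([.012,.02,.03,.05,.06,.065])])
    print("leg1 dy at x:",[(round(x,3),np.round((c[1]+.083+cen(np.c_[np.full(len(t),x),c[1]+.083+t])[0]),4)) for x in c[0]-np.array([.012,.017,.022,.027])])
    e=np.arange(-.03,.12,.003); print("along leg2",[(round(c[1]+q,3),int(s)) for q,s in zip(e,samp(np.c_[np.full(len(e),c[0]),c[1]+e]))])
E
```

```text
top (np.int32(163), array([278.74233129, 226.71165644]), array([0.50531417, 0.02282913, 0.046     ]))
ring [ 0.5766 -0.0618  0.0431] 105 0.0015693226111822265
leg2 dx at y: [(np.float64(-0.05), np.float64(0.5765)), (np.float64(-0.042), np.float64(0.5762)), (np.float64(-0.032), np.float64(0.5762)), (np.float64(-0.012), np.float64(0.5762)), (np.float64(-0.002), np.float64(0.5764)), (np.float64(0.003), np.float64(0.5762))]
leg1 dy at x: [(np.float64(0.565), np.float64(0.0222)), (np.float64(0.56), np.float64(0.0224)), (np.float64(0.555), np.float64(0.0225)), (np.float64(0.55), np.float64(0.0226))]
along leg2 [(np.float64(-0.092), 152), (np.float64(-0.089), 151), (np.float64(-0.086), 151), (np.float64(-0.083), 152), (np.float64(-0.08), 153), (np.float64(-0.077), 151), (np.float64(-0.074), 155), (np.float64(-0.071), 145), (np.float64(-0.068), 109), (np.float64(-0.065), 53), (np.float64(-0.062), 24), (np.float64(-0.059), 24), (np.float64(-0.056), 19), (np.float64(-0.053), 22), (np.float64(-0.05), 29), (np.float64(-0.047), 29), (np.float64(-0.044), 23), (np.float64(-0.041), 24), (np.float64(
[... 2007 characters left out ...]
0.028), 8), (np.float64(-0.025), 12), (np.float64(-0.022), 12), (np.float64(-0.019), 13), (np.float64(-0.016), 15), (np.float64(-0.013), 17), (np.float64(-0.01), 16), (np.float64(-0.007), 14), (np.float64(-0.004), 10), (np.float64(-0.001), 13), (np.float64(0.002), 14), (np.float64(0.005), 14), (np.float64(0.008), 14), (np.float64(0.011), 9), (np.float64(0.014), 13), (np.float64(0.017), 29), (np.float64(0.02), 48), (np.float64(0.023), 59), (np.float64(0.026), 77), (np.float64(0.029), 109), (np.float64(0.032), 122), (np.float64(0.035), 123), (np.float64(0.038), 122), (np.float64(0.041), 121), (np.float64(0.044), 122), (np.float64(0.047), 122), (np.float64(0.05), 121), (np.float64(0.053), 122)]
```

Result: stage yaw is about 0, corner (0.576, 0.0205) and slot end (0.576, -0.063). The ring centre and leg lines agree to about 1.5 mm in both views. The carrier is at (0.505, 0.021), 71 mm before the corner, which is within the stated 65–95 mm. I'll shut the fingers, square the tool and travel high.

Emit:
drive_tool:
  motion: [0,0,0.146,0,0,0,1,0,0,0.146,0,0,0,1,0,0,0,1.3,-3.2,0,1,0,0,0,1.3,-3.2,0,1,0,0,0,1.3,-3.2,0,1,0,0,0,1.3,-3.2,0,1,0,0,0,1.3,-3.2,0,1,0,0,0,1.3,-3.2,0,1,0,0,0,1.3,-3.2,0,1,0,0,0,1.3,-3.2,0,1,0,0,0,1.3,-3.2,0,1,0,0,0,1.3,-3.2,0,1,0,0,0,1.3,-3.2,0,1,0,0,0,1.3,-3.2,0,1,0,0,0,1.3,-3.2,0,1,0,0,0,1.3,-3.2,0,1,0,0,0,1.3,-3.2,0,1,0,0,0,1.3,-3.2,0,1,0,0,0,1.3,-3.2,0,1,0,0,0,1.3,-3.2,0,1]

```text
time_s: 2.3
position: [0.4143, -0.0212, 0.2315]
tool_rot: [[1.0, -0.0, 0.001], [-0.0, -1.0, -0.0], [0.001, 0.0, -1.0]]
force: [0.6, -1.1, -0.4]
width: 0.0003
```

Emit:
drive_tool:
  motion: [0,0,0,1.0,-2.1,0,1,0,0,0,1.0,-2.1,0,1,0,0,0,0,0,2.5,1,0,0,0,0,0,2.5,1,0,0,0,0,0,2.5,1,0,0,0,0,0,2.5,1,0,0,0,0,0,2.5,1,0,0,0,0,0,2.5,1,0,0,0,0,0,2.0,1,0,0,0,0,0,1.5,1,0,0,0,0,0,1.0,1,0,0,0,0,0,0.4,1,0,0,0,0,0,0,1]

```text
time_s: 3.6
position: [0.4339, 0.0195, 0.0322]
tool_rot: [[1.0, -0.0, -0.0], [-0.0, -1.0, 0.0], [-0.0, -0.0, -1.0]]
force: [-0.4, -1.0, 0.8]
width: 0.0
```

```bash
python3 - <<'E'
from m import *
s=arm.sense(); print(s["position"],s["force"])
d=get("side"); cv2.imwrite("pics/s2.png",cv2.resize(d["im"][150:310,190:390],None,fx=4,fy=4)[:600]); print(carrier(d,R["side"]))
E
```

```text
[0.43390206 0.01946168 0.03224957] [-0.41958167 -0.96053168  0.83129606]
(np.int32(234), array([278.03846154, 220.87606838]), array([0.50481272, 0.0198616 , 0.046     ]))
```

View pics/s2.png

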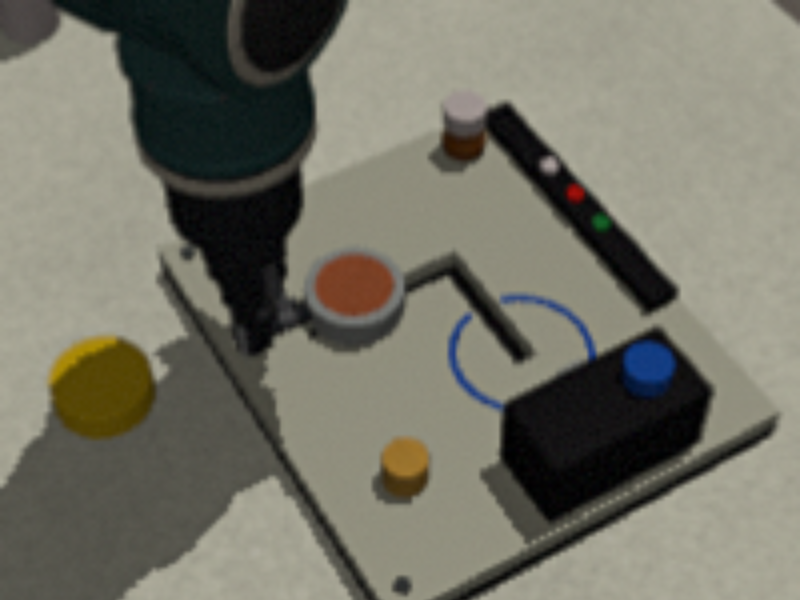

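The fingers are lowered behind the carrier, tips about 8 mm above the deck, and the carrier hasn't moved (side pixel 278,221). Now I push along leg 1.

Emit:
drive_tool:
  motion: [0,0,0,0.5,0,0,1,0,0,0,0.5,0,0,1,0,0,0,0.5,0,0,1,0,0,0,0.5,0,0,1,0,0,0,0.4,0,0,1,0,0,0,0.4,0,0,1,0,0,0,0.4,0,0,1,0,0,0,0.4,0,0,1,0,0,0,0.4,0,0,1,0,0,0,0.4,0,0,1,0,0,0,0.4,0,0,1,0,0,0,0.4,0,0,1,0,0,0,0.4,0,0,1,0,0,0,0.4,0,0,1,0,0,0,0.4,0,0,1,0,0,0,0.4,0,0,1,0,0,0,0.4,0,0,1,0,0,0,0.4,0,0,1,0,0,0,0.4,0,0,1,0,0,0,0.4,0,0,1]

```text
time_s: 5.65
position: [0.5182, 0.0194, 0.0323]
tool_rot: [[1.0, -0.0, -0.0], [-0.0, -1.0, 0.0], [-0.0, -0.0, -1.0]]
force: [-2.8, -1.7, 0.2]
width: 0.0002
```

```bash
python3 - <<'E'
from m import *
s=arm.sense(); print(s["position"],s["force"])
print(carrier(get("side"),R["side"])); print(carrier(get("top"),R["top"]))
E
```

```text
[0.51822445 0.01937772 0.03227055] [-2.8206468  -1.66195808  0.24047526]
(np.int32(127), array([299.83464567, 211.37007874]), array([0.56798528, 0.01871138, 0.046     ]))Traceback (most recent call last):
  File "<stdin>", line 3, in <module>
  File "m.py", line 6, in carrier
    k,l,st,c=cv2.connectedComponentsWithStats(m); i=1+np.argmax(st[1:,4])
                                                      ~~~~~~~~~^^^^^^^^^^
    return _wrapfunc(a, 'argmax', axis=axis, out=out, **kwds)
    return bound(*args, **kwds)
ValueError: attempt to get argmax of an empty sequence
```

Emit:
drive_tool:
  motion: [0,0,0,0.15,0,0,1,0,0,0,0.15,0,0,1,0,0,0,0.15,0,0,1,0,0,0,0.15,0,0,1,0,0,0,0.1,0,0,1,0,0,0,0.1,0,0,1]

```text
time_s: 6.35
position: [0.5259, 0.0193, 0.0323]
tool_rot: [[1.0, -0.0, -0.0], [-0.0, -1.0, 0.0], [-0.0, -0.0, -1.0]]
force: [-3.9, -0.5, 1.5]
width: 0.0003
```

Emit:
drive_tool:
  motion: [0,0,0,0.1,0,0,1,0,0,0,0.1,0,0,1,0,0,0,0.1,0,0,1]

```text
time_s: 6.65
position: [0.529, 0.0194, 0.0323]
tool_rot: [[1.0, -0.0, -0.0], [-0.0, -1.0, 0.0], [-0.0, -0.0, -1.0]]
force: [-4.4, -0.2, 2.3]
width: 0.0003
```

Emit:
drive_tool:
  motion: [0,0,0,0.1,0,0,1,0,0,0,0.1,0,0,1]

```text
time_s: 6.85
position: [0.531, 0.0193, 0.0323]
tool_rot: [[1.0, -0.0, -0.0], [-0.0, -1.0, 0.0], [-0.0, -0.0, -1.0]]
force: [-3.8, -1.3, 2.4]
width: 0.0001
```

Still sliding at about 4 N. I'll continue in 1 mm steps to the far wall.

Emit:
drive_tool:
  motion: [0,0,0,0.1,0,0,1,0,0,0,0.1,0,0,1]

```text
time_s: 7.05
position: [0.533, 0.0194, 0.0323]
tool_rot: [[1.0, -0.0, 0.0], [-0.0, -1.0, 0.0], [0.0, -0.0, -1.0]]
force: [-4.3, -0.5, 2.1]
width: -0.0002
```

Emit:
drive_tool:
  motion: [0,0,0,0.1,0,0,1,0,0,0,0,0,0,1]

```text
time_s: 7.25
position: [0.5341, 0.0194, 0.0323]
tool_rot: [[1.0, -0.0, 0.0], [-0.0, -1.0, 0.0], [0.0, -0.0, -1.0]]
force: [-2.7, -1.1, 2.2]
width: -0.0004
```

Emit:
drive_tool:
  motion: [0,0,0,0.1,0,0,1,0,0,0,0,0,0,1]

```text
time_s: 7.45
position: [0.535, 0.0194, 0.0323]
tool_rot: [[1.0, -0.0, 0.0], [-0.0, -1.0, 0.0], [0.0, -0.0, -1.0]]
force: [-3.5, -1.2, 0.7]
width: -0.0
```

Emit:
drive_tool:
  motion: [0,0,0,0.1,0,0,1,0,0,0,0,0,0,1]

```text
time_s: 7.65
position: [0.536, 0.0194, 0.0323]
tool_rot: [[1.0, -0.0, 0.0], [-0.0, -1.0, 0.0], [0.0, -0.0, -1.0]]
force: [-2.7, -1.6, 1.2]
width: -0.0001
```

Emit:
drive_tool:
  motion: [0,0,0,0.1,0,0,1,0,0,0,0,0,0,1]

```text
time_s: 7.85
position: [0.5366, 0.0194, 0.0322]
tool_rot: [[1.0, -0.0, -0.001], [-0.0, -1.0, -0.0], [-0.001, 0.0, -1.0]]
force: [-6.4, -1.8, 3.7]
width: -0.0
```

```bash
python3 - <<'E'
from m import *
d=get("side"); cv2.imwrite("pics/s3.png",cv2.resize(d["im"][150:310,190:390],None,fx=4,fy=4)[:600]); print(carrier(d,R["side"]))
t=get("top"); cv2.imwrite("pics/t3.png",cv2.resize(t["im"][165:265,235:350],None,fx=5,fy=5))
E
```

```text
(np.int32(116), array([306.20689655, 208.87068966]), array([0.58643821, 0.01755927, 0.046     ]))
```

View pics/s3.png

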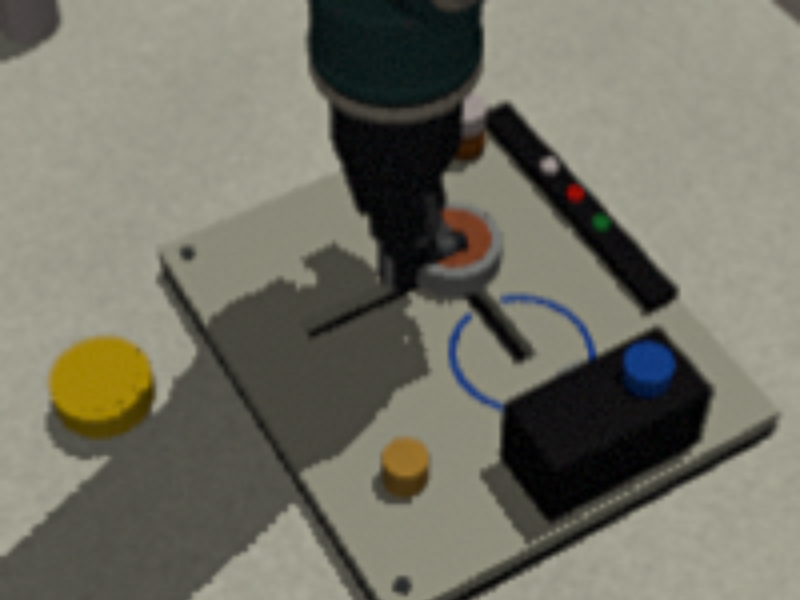

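View 7: the carrier is flat at the corner with the finger behind it, leg 2 lies open ahead, and the force is starting to rise. One more step to confirm the wall, then retract and lift.

Emit:
drive_tool:
  motion: [0,0,0,0.1,0,0,1,0,0,0,0,0,0,1]

```text
time_s: 8.15
position: [0.5368, 0.0194, 0.032]
tool_rot: [[1.0, -0.0, -0.003], [-0.0, -1.0, -0.0], [-0.003, 0.0, -1.0]]
force: [-10.6, -0.9, 6.8]
width: -0.0001
```

Emit:
drive_tool:
  motion: [0,0,0,-0.5,0,0,1,0,0,0,-1.0,0,0,1,0,0,0,-1.5,0,0,1,0,0,0,-2.0,0,0,1,0,0,0,0,0,-3,1,0,0,0,0,0,-3,1,0,0,0,0,0,-3,1,0,0,0,-3,0,-1,1,0,0,0,-4,0,0,1,0,0,0,-4,0,0,1,0,0,0,0,0,0,1]

```text
time_s: 9.25
position: [0.3735, 0.0188, 0.1319]
tool_rot: [[1.0, 0.0, -0.001], [0.0, -1.0, -0.002], [-0.001, 0.002, -1.0]]
force: [1.1, -1.4, 0.5]
width: 0.0002
```

```bash
python3 - <<'E'
from m import *
s=arm.sense(); print(s["position"],s["force"])
for n in R:
  try: d=get(n);cv2.imwrite(f"pics/{n}4.png",d["im"]);print(n,carrier(d,R[n]))
  except Exception as e: print(n,e)
E
```

```text
[0.37347289 0.0188438  0.13192542] [ 1.11419896 -1.40338417  0.46383521]
top (np.int32(153), array([277.88888889, 204.94771242]), array([0.57855621, 0.02414264, 0.046     ]))
side (np.int32(220), array([302.83636364, 209.12272727]), array([0.57855851, 0.02124573, 0.046     ]))
```

The carrier is at (0.5785, 0.0225), about 2 mm past the corner against the far wall, as intended (pressing force rose to 10 N). Next I go round to its +y side. The jar is near (0.637, 0.104), leaving about 30 mm of clearance.

Emit:
drive_tool:
  motion: [0,0,0,3.4,-1.3,0,1,0,0,0,3.4,-1.3,0,1,0,0,0,3.4,-1.3,0,1,0,0,0,3.4,-1.3,0,1,0,0,0,3.4,-1.3,0,1,0,0,0,3.4,-1.3,0,1,0,0,0,0,0,2,1,0,0,0,0,0,2.5,1,0,0,0,0,0,2.5,1,0,0,0,0,0,1.5,1,0,0,0,0,0,1,1,0,0,0,0,0,0.5,1,0,0,0,0,0,0,1]

```text
time_s: 10.65
position: [0.5821, 0.0975, 0.0323]
tool_rot: [[1.0, -0.0, 0.0], [-0.0, -1.0, 0.0], [0.0, -0.0, -1.0]]
force: [-0.1, -0.1, 0.0]
width: -0.0002
```

```bash
python3 - <<'E'
from m import *
d=get("side"); cv2.imwrite("pics/s5.png",cv2.resize(d["im"][150:310,190:390],None,fx=4,fy=4)[:600]); print(carrier(d,R["side"]))
E
```

```text
(np.int32(214), array([303.04205607, 209.21495327]), array([0.57884698, 0.02071094, 0.046     ]))
```

View pics/s5.png

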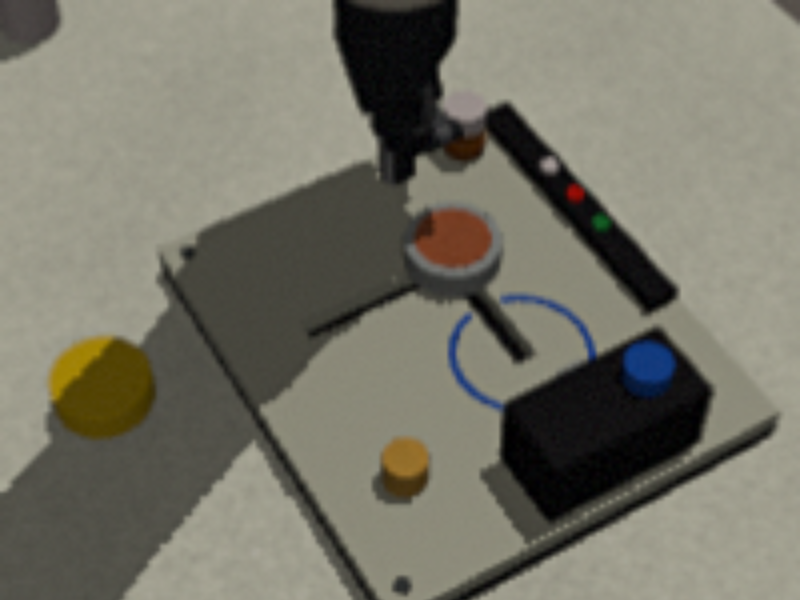

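View 8: the fingers stand on the +y side of the carrier, clear of the jar, and the carrier is unmoved. Now I push along leg 2, trimming x by -4 mm.

Emit:
drive_tool:
  motion: [0,0,0,-0.2,0.3,0,1,0,0,0,-0.2,0.3,0,1,0,0,0,0,0.4,0,1,0,0,0,0,0.4,0,1,0,0,0,0,0.4,0,1,0,0,0,0,0.4,0,1,0,0,0,0,0.4,0,1,0,0,0,0,0.4,0,1,0,0,0,0,0.4,0,1,0,0,0,0,0.4,0,1,0,0,0,0,0.4,0,1,0,0,0,0,0.4,0,1]

```text
time_s: 11.9
position: [0.5779, 0.0512, 0.0323]
tool_rot: [[1.0, -0.0, -0.0], [-0.0, -1.0, 0.0], [-0.0, -0.0, -1.0]]
force: [-0.6, 2.8, 0.2]
width: 0.0004
```

```bash
python3 - <<'E'
from m import *
print(carrier(get("side"),R["side"]))
E
```

```text
(np.int32(205), array([306.32682927, 212.97560976]), array([0.57936348, 0.00571499, 0.046     ]))
```

Going round the corner cleanly at about 3 N.

Emit:
drive_tool:
  motion: [0,0,0,0,0.4,0,1,0,0,0,0,0.4,0,1,0,0,0,0,0.4,0,1,0,0,0,0,0.4,0,1,0,0,0,0,0.4,0,1,0,0,0,0,0.4,0,1,0,0,0,0,0.4,0,1,0,0,0,0,0.4,0,1,0,0,0,0,0.4,0,1,0,0,0,0,0.4,0,1,0,0,0,0,0.4,0,1,0,0,0,0,0.4,0,1,0,0,0,0,0.4,0,1,0,0,0,0,0.4,0,1,0,0,0,0,0.3,0,1]

```text
time_s: 13.45
position: [0.5779, -0.0081, 0.0323]
tool_rot: [[1.0, -0.0, -0.0], [-0.0, -1.0, -0.0], [-0.0, 0.0, -1.0]]
force: [0.1, 2.7, -0.1]
width: 0.0003
```

```bash
python3 - <<'E'
from m import *
print(carrier(get("side"),R["side"]))
E
```

```text
(np.int32(247), array([318.76923077, 229.04453441]), array([ 0.57812772, -0.05358635,  0.046     ]))
```

Emit:
drive_tool:
  motion: [0,0,0,0,0.2,0,1,0,0,0,0,0.2,0,1,0,0,0,0,0.2,0,1,0,0,0,0,0.1,0,1,0,0,0,0,0.1,0,1]

```text
time_s: 14.0
position: [0.5779, -0.0157, 0.0323]
tool_rot: [[1.0, -0.0, -0.0], [-0.0, -1.0, 0.0], [-0.0, -0.0, -1.0]]
force: [-0.5, 2.6, 0.7]
width: -0.0002
```

Emit:
drive_tool:
  motion: [0,0,0,0,0.1,0,1,0,0,0,0,0.1,0,1]

```text
time_s: 14.2
position: [0.5779, -0.0177, 0.0323]
tool_rot: [[1.0, -0.0, -0.0], [-0.0, -1.0, 0.0], [-0.0, -0.0, -1.0]]
force: [-0.5, 2.7, -0.0]
width: -0.0001
```

Emit:
drive_tool:
  motion: [0,0,0,0,0.1,0,1,0,0,0,0,0,0,1]

```text
time_s: 14.4
position: [0.5779, -0.0188, 0.0323]
tool_rot: [[1.0, -0.0, -0.0], [-0.0, -1.0, -0.0], [-0.0, 0.0, -1.0]]
force: [-0.5, 1.8, 0.1]
width: -0.0
```

Emit:
drive_tool:
  motion: [0,0,0,0,0.1,0,1,0,0,0,0,0,0,1]

```text
time_s: 14.6
position: [0.5779, -0.0192, 0.0323]
tool_rot: [[1.0, 0.0, 0.0], [0.0, -1.0, 0.001], [0.0, -0.001, -1.0]]
force: [-0.4, 5.1, -0.0]
width: 0.0
```

Contact at the slot's end: the force rises and the TCP lags. One more step to confirm, then retract.

Emit:
drive_tool:
  motion: [0,0,0,0,0.1,0,1,0,0,0,0,0,0,1]

```text
time_s: 14.8
position: [0.5779, -0.0194, 0.0324]
tool_rot: [[1.0, 0.001, 0.0], [0.001, -1.0, 0.001], [0.0, -0.001, -1.0]]
force: [-1.3, 7.8, 0.2]
width: 0.0006
```

Emit:
drive_tool:
  motion: [0,0,0,0,-0.5,0,1,0,0,0,0,-1.0,0,1,0,0,0,0,-1.5,0,1,0,0,0,0,-1.0,0,1,0,0,0,0,0,-3,1,0,0,0,0,0,-4,1,0,0,0,0,0,-4,1,0,0,0,0,0,-4,1,0,0,0,-4,0,0,1,0,0,0,-4,0,0,1,0,0,0,-4,0,0,1,0,0,0,-4,0,0,1,0,0,0,0,0,0,1,0,0,0,0,0,0,1]

```text
time_s: 16.2
position: [0.4179, 0.0197, 0.1828]
tool_rot: [[1.0, 0.0, 0.001], [0.0, -1.0, -0.001], [0.001, 0.001, -1.0]]
force: [1.6, 1.0, -0.3]
width: 0.0001
```

```bash
python3 - <<'E'
from m import *
s=arm.sense(); print(s["position"],s["force"])
o={}
for n in R: d=get(n);o[n]=d["im"];print(n,carrier(d,R[n]))
a=cv2.resize(o["top"][165:265,235:350],None,fx=3.4,fy=3.4);b=cv2.resize(o["side"][165:315,225:390],None,fx=2.4,fy=2.4)
h=min(len(a),len(b)); cv2.imwrite("pics/f.png",np.hstack([a[:h],b[:h]]))
E
```

```text
[0.41792319 0.01969066 0.18280393] [ 1.60517014  0.95227224 -0.30578638]
top (np.int32(127), array([304.99212598, 203.94488189]), array([ 0.58018936, -0.06555988,  0.046     ]))
side (np.int32(254), array([321.28740157, 232.18897638]), array([ 0.57807236, -0.06481295,  0.046     ]))
```

View pics/f.png

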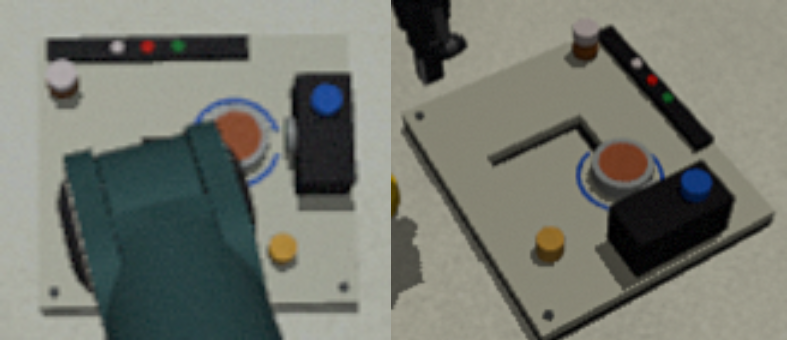

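View 9: the carrier sits flat and centred in the blue ring before the sensor, the arm is clear, and the sample and jar are in place. In the side view it moved 85 mm along leg 2 (expected 84). Handing in.

```bash
python3 -c "
from rig import arm
print(arm.sense()['time_s']); print(arm.sign_off())"
```

```text
16.3
the job is handed in; nothing more can be done
None
```

I pushed the carrier with shut fingers along leg 1 to the corner's far wall, then round the corner and along leg 2 to the slot's end. I handed the job in at 16.3 s, and no verdict was reported.

**At the corner:** the pushing force rose from about 4 N to 10 N. Both cameras put the carrier about 2 mm past the corner, against the far wall.

**At the end:** the force rose from about 2 N to 8 N and the tool stopped advancing, so the pin met the slot's end.

**Last pictures:**
- The side camera shows the carrier flat in the blue ring at (0.578, -0.065). It moved about 85 mm in y, against the 84 mm expected, and is about 1.5 mm off the leg's centre line.
- The top camera agreed in y to 1 mm but read x about 2 mm higher. The arm hid part of the carrier there, so I relied on the side view.
- The arm was clear of everything, with the sample and jar where they were. I did not measure the things on the table again. The arm passed well above them.

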